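# Tip a slide cassette out of its rest and lay it on the stage

## Task

Take the cassette with the one long slide window (not the one with three round windows) out of its rest: press down its end at the rest's open side so that the cassette tips up in the rest, then pick it up by the raised end. Lay it flat, window up, on top of the raised stage, in the middle and in line with it, and let go. Do not drop it onto the bench, and leave the cassette with the round windows in its own rest.

Things in the scene. Friction and masses are not known exactly. Their poses are not given: they have to be found in the camera images.
- slide_cassette: Black plate 100 x 50 x 6 mm, 60 g, one long pale window (76 x 26 mm) on top. Origin: centre of its underside; x lengthwise, z up; x as the rest's x. Lies level, flush with the rest's walls, 2 mm gaps. 2 to 5 N down on its top 38 mm towards -x of its middle swings that end into the rest and the +x end up; it stays so, +x end 19 to 25 mm above the walls, free to pinch across its width.
- rest: Fixed grey trough, 130 x 70 mm, holding the slide cassette. Origin: centre of its underside; x lengthwise, z up. Side walls (66 mm apart outside, 54 inside) and +x end wall are 42 mm high; -x end, roughly facing the robot, is open. Inside, a stiff rocker plate under the cassette pivots at x = -10 mm, z = 34 mm, from level to a hard stop at 0.45 rad, and stays where it is left.
- round_cassette: To be left alone: same black plate, 100 x 50 x 6 mm, but with three round pale windows (22 mm) in a row; lies in an identical rest. Origin: centre of its underside; x along its length, z up.
- stage_top (a point): Centre of the top of the fixed stage: a bare metal block 90 mm long (x), 34 mm wide (y), its top 45 mm above the bench, on a white base plate 130 x 100 x 6 mm. Narrower than the cassette, so fingers that pinch the cassette across its width pass beside it. z up.
Things that resemble listed ones, but are neither listed nor needed, are in the scene too. What is shaped like the slide_cassette but orange or yellow is not meant.

How it is judged:
By the outcome, as a careful person would: the job done as asked, in the order asked, and still so for the second after the job is handed in, with the robot touching nothing.
It also fails if it takes over 45 s, if anything falls off the work surface, if the arm or the gripper's body presses on something with over 40 N, if the wrist force passes 120 N, or if a joint passes its speed limit or range.

## Robot

A 6-joint arm with a two-finger parallel gripper is mounted at the origin on the work surface. World frame = base frame: x ahead of the robot, y to its left, z up, the work surface at z = 0. Lengths are in m, angles in rad, forces in N, time in s.
With the tool pointing down it reaches from about 0.375 to 0.9 m from the base axis. Payload 3.1 kg.
Tool frame: the origin (TCP) lies at the centre of the arm's flange, where the gripper is bolted on; the fingertips stand 173 mm ahead of it and the grasp point (between the pads) lies 155 mm ahead of it; z points along the fingers, x is the direction in which the jaws open and shut, and the axes are right-handed (so a half turn about z gives the same grasp; the last joint's range is limited). The gripper opens to 85 mm and grips with 20 to 120 N. Pads are 22 mm wide; open, the fingers measure 114 mm over their backs; the gripper's body (76 mm by 85 mm) begins 54 mm behind the grasp point. The pads swing forward as they close: fully open they stand 13 mm farther back than shut.
Start: joints at [-1.438, 0.527, 1.433, -0, 1.181, -0.178], TCP at [0.192, -0.595, 0.405] pointing down, gripper open.
Joint ranges: [-3.08, 3.08], [-0.75, 2.2], [0.22, 2.44], [-1.43, 4.57], [0, 2.65], [-2.85, 2.85]. Speed limits (rad/s): [2.79, 2.79, 3.14, 3.14, 3.14, 3.14].

## Interface

Orientations are given as a unit quaternion [x, y, z, w].
In Python, from station import manip gives the robot as it stands.
- The arm moves only by the shell command python3 -m jog 'ROWS' [OPENING] [FORCE]. ROWS is JSON, a list that holds one entry, the list of rows, each a list of 4 numbers: the shift along the world's x, y, z in mm, then the turn about the world's z in degrees. A call has exactly 8 rows; each row shifts and turns the commanded pose from where the row before left it; what a row does not reach is not made up. A row lasts 1/8 s, in which the tool goes at most 62.5 mm and 10.7 degrees, less where a joint would pass 70% of its speed; a pose out of reach is approached as far as the arm can. A call is refused whole if a number of a shift passes 62.5 or a number of a turn 10.7, either way. A call with a gripper value outside its range is refused whole. OPENING is the opening in per cent of the stroke, from 0 (shut) to 100 (fully open), set as the call begins (- or left out, the last holds). The fingers move at their own pace and stop on an object; FORCE is the grip in N (left out, the last holds). Time passes only in rows, so rows that do not move let the fingers close, or fill a call up. It gives the time, the measured TCP pose, the force and the opening at its end, in the units of the state.
- manip.sense(): the state, without advancing time (a new reading comes with each control period).
- manip.snapshot(name): name is "side" or "top" or "wrist"; returns the picture (420x560x3 uint8, red, green, blue); there is no depth.
- manip.camera_info(name): a dict with "fx", "fy", "cx", "cy" (pixels), "R" (3x3) and "t" (3): a world point X has camera coordinates R X + t. Camera axes: x right, y down, z forward; pixel columns grow to the right and rows downward; lengths in m; the calibration is good to about 2 mm. A picture is of the moment at which its call begins: read the wrist's pose just before it. camera_info takes no time and is no camera call; for the wrist camera it gives the pose at the moment of the call.
- manip.sign_off(): hands the job in, once; it reports no verdict.
The state is a dict: "t": time; "q": joint angles; "qd": joint speeds; "tau": joint torques, N m; "tcp_pos": TCP position; "tool_rot": TCP orientation; "force": force on the tool from outside, world axes, zero at the start; "ft_torque": the same for the moment, N m; "finger_gap": opening from 0.0 (shut) to 1.0 (fully open).
Only numpy, scipy, OpenCV 4.12 (cv2) and the standard library are available. Lean on these libraries where they do the work, as an engineer would, in place of code of your own. Each camera call takes 0.05 s, during which the arm holds its last target. There are 200 camera calls.

## Working session

There is one attempt and no reset: what is moved stays moved. The work goes in short steps, Python scripts to look and compute and a shell command to move; the robot and the scene stay as the last step left them, time stands still between calls to the robot, and variables do not carry over. Pictures are saved under pics/ and viewed, about 8 in all and at most 12, crops included, and the job is handed in when it is done.

```bash
ls; mkdir -p pics; python3 - <<'E'
from station import manip
import cv2,numpy as np
s=manip.sense();print(s['t'],s['tcp_pos'],s['tool_rot'],s['finger_gap'],s['force'])
for n in("top","side"):
    im=manip.snapshot(n);cv2.imwrite(f"pics/{n}0.png",im[:,:,::-1]);c=manip.camera_info(n);print(n,c)
E
```

```text
pics
0.0 [ 0.19171109 -0.5945002   0.40373808] [ 8.08313670e-01 -5.88751091e-01 -7.41116116e-04 -7.84334067e-04] 1.0034057918813273 [ 0.05589583 -0.1139764  -1.30130784]
top {'fx': 441.17319985132457, 'fy': 441.17319985132457, 'cx': 274.87876462808697, 'cy': 214.0068454421295, 'R': array([[ 0.01320859, -0.99866935,  0.04985031],
       [-0.99669491, -0.01714615, -0.07940573],
       [ 0.08015481, -0.04863671, -0.99559514]]), 't': array([-0.0916708 ,  0.48165484,  0.82552594])}
side {'fx': 388.9693897466601, 'fy': 388.9693897466601, 'cx': 276.9238396501248, 'cy': 215.67325742827236, 'R': array([[ 0.89822463, -0.43924683, -0.01596023],
       [-0.31982565, -0.62824744, -0.70923671],
       [ 0.301503  ,  0.64215838, -0.70478973]]), 't': array([-0.47689907,  0.1677303 ,  0.63792654])}
```

View pics/top0.png

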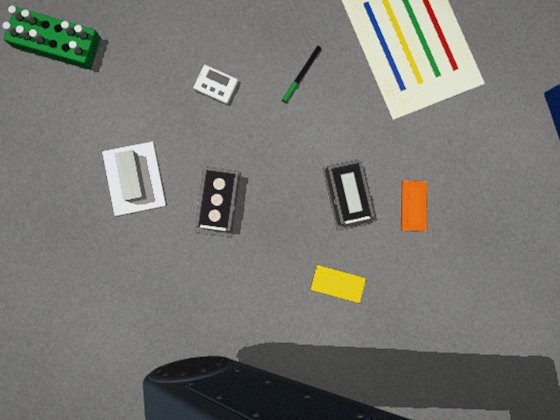

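View pics/side0.png

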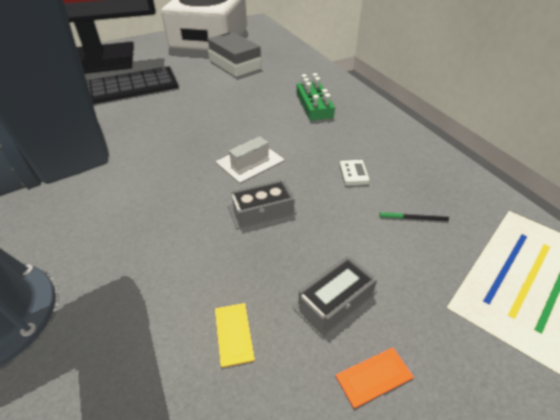

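Candidates in the top view: (350,193) is a black plate with one long pale window, which fits. (218,200) is a black plate with three round windows and must be left alone. (414,206) is orange and (338,284) is yellow, so both are decoys. The stage is at (130,177). Next I'll measure these and confirm in a crop.

```bash
cat > h.py <<'E'
from station import manip
import cv2,numpy as np
def ray(c,p,z):
    p=np.atleast_2d(np.array(p,float)); d=np.c_[(p[:,0]-c['cx'])/c['fx'],(p[:,1]-c['cy'])/c['fy'],np.ones(len(p))]@c['R']
    o=-c['R'].T@c['t']; return o+d*((z-o[2])/d[:,2])[:,None]
def proj(c,X):
    q=c['R']@np.array(X,float)+c['t'];return [c['fx']*q[0]/q[2]+c['cx'],c['fy']*q[1]/q[2]+c['cy']]
def rect(c,mask,z):
    """largest blob's outline on plane z: centre, sizes, angle of long side (deg, in -90..90)"""
    k=max(cv2.findContours(mask.astype(np.uint8),cv2.RETR_EXTERNAL,cv2.CHAIN_APPROX_NONE)[0],key=cv2.contourArea)
    w=ray(c,k[:,0,:],z)[:,:2]*1000
    (x,y),(a,b),t=cv2.minAreaRect(w.astype(np.float32))
    if a<b:a,b,t=b,a,t+90
    return np.round([x,y,a,b,(t+90)%180-90],1),k[:,0,:].mean(0).round(1)
def roi(im,x0,y0,x1,y1,f):
    m=np.zeros(im.shape[:2],bool);m[y0:y1,x0:x1]=f(im[y0:y1,x0:x1].astype(int));return m
E
python3 - <<'E'
from h import *
im=cv2.imread("pics/top0.png");c=manip.camera_info("top")
br=lambda a:a.min(2)>140
dk=lambda a:a.max(2)<60
print('win',rect(c,roi(im,325,160,378,214,br),.042))
print('black',rect(c,roi(im,325,158,378,230,dk),.042))
print('stage?',rect(c,roi(im,100,140,170,216,br),.006))
a=cv2.resize(im[135:245,320:395],None,fx=5,fy=5,interpolation=cv2.INTER_CUBIC);b=cv2.resize(im[135:245,95:175],None,fx=5,fy=5,interpolation=cv2.INTER_CUBIC)
cv2.imwrite("pics/crop0.png",np.hstack([a,b]))
si=cv2.imread("pics/side0.png");cs=manip.camera_info("side")
print('win side',rect(cs,roi(si,310,262,368,310,br),.042))
E
```

```text
win (array([ 525.2, -227.4,   74.7,   24.9,   13.6]), array([351.1, 192.3]))
black (array([ 524.4, -227.7,  106.3,   52.6,   13.5]), array([351.4, 192.2]))
stage? (array([549.5, 190.2, 130.6, 100.2,  12.8]), array([133.1, 178.1]))
win side (array([ 528. , -226.2,   75.7,   26. ,   13.4]), array([336.7, 285.6]))
```

View pics/crop0.png

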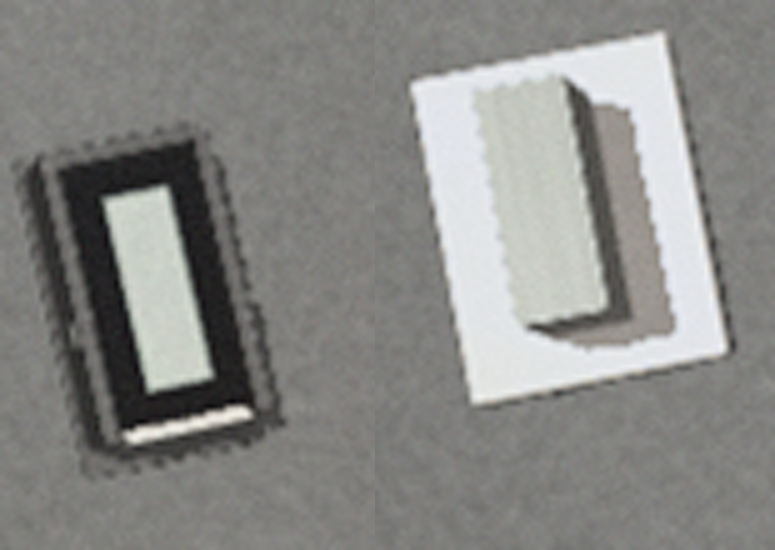

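The crop shows one long pale window on the left object, so it is the slide cassette. Its centre is about (526,-227) mm at 13.5°, and the top and side views agree to 3 mm. Next I'll measure the stage top and move above the press point with the gripper shut.

```bash
python3 -m jog '[[[36,44,-10,-0.5],[37,45,-10,-0.5],[37,45,-10,-0.5],[37,45,-10,-0.5],[37,45,-10,-0.5],[37,45,-10,-0.5],[37,45,-10,-0.6],[36,44,-10,-0.6]]]' 0 20
python3 - <<'E'
from h import *
im=cv2.imread("pics/top0.png");c=manip.camera_info("top")
# stage top: greyish-green vs white base
f=lambda a:(a.min(2)>150)&(a.max(2)<222)
m=roi(im,105,145,150,210,f);print(im[175,125],im[160,145],rect(c,cv2.morphologyEx(m.astype(np.uint8),cv2.MORPH_OPEN,np.ones((3,3))),.045))
print(ray(c,[[115,152],[133,150],[141.6,197],[125,200]],.045)*1000)
si=cv2.imread("pics/side0.png");cs=manip.camera_info("side")
print('proj',proj(c,[.5495,.190,.045]),proj(cs,[.5495,.190,.045]))
w=manip.camera_info("wrist");im=manip.snapshot("wrist");cv2.imwrite("pics/w1.png",im[:,:,::-1])
im=im[:,:,::-1]
for x in([.5265,-.2268,.042],[.4857,-.2367,.042]):print(proj(w,x))
s=manip.sense();print(s['t'],s['tcp_pos'],s['tool_rot'],s['finger_gap'],s['force'])
E
```

```text
t: 1.1
tcp_pos: [0.4867, -0.2352, 0.3242]
tool_rot: [0.786, -0.618, -0.0, 0.0]
force: [0.9, -0.6, 0.3]
finger_gap: -0.0
[193 202 199] [142 147 155] (array([549.6, 190.6,  89.9,  33.3,  12.8]), array([127.5, 174.7]))
[[591.27184219 214.9844061   45.        ]
 [595.83857797 182.26978295  45.        ]
 [508.32295069 163.27130196  45.        ]
 [502.19608165 193.17971173  45.        ]]
proj [np.float64(127.78108651888454), np.float64(174.5920285472959)] [np.float64(247.5520719343206), np.float64(146.3571193439685)]
[np.float64(281.84622188733647), np.float64(158.52154213298513)]
[np.float64(281.7379229067299), np.float64(204.96206222485654)]
1.15 [ 0.48924658 -0.22998679  0.3230736 ] [ 0.78717794 -0.61672083 -0.00131771 -0.00213847] -0.002254082751370987 [ 2.43454516  3.39372354 -0.83540874]
```

View pics/w1.png

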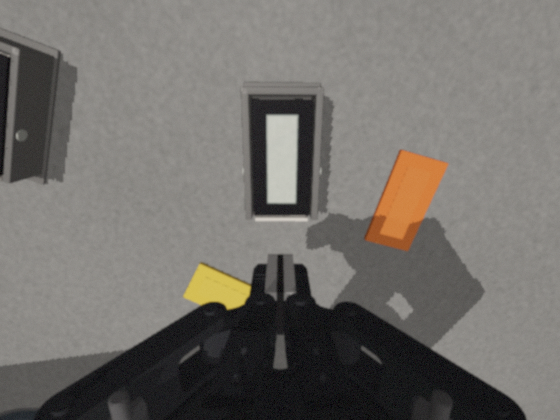

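The wrist view shows the cassette's window at (282,159), within a pixel of the predicted (282,158.5). I'll lower to just above the press point, then press.

```bash
python3 -m jog '[[[0,0,-40,0],[0,0,-40,0],[0,0,-20,0],[0,0,-6,0],[0,0,0,0],[0,0,0,0],[0,0,-2,0],[0,0,-2,0]]]'; python3 -m jog '[[[0,0,-2,0],[0,0,-1,0],[0,0,-1,0],[0,0,-1,0],[0,0,-1,0],[0,0,0,0],[0,0,0,0],[0,0,0,0]]]'
```

```text
t: 2.15
tcp_pos: [0.4859, -0.2369, 0.2152]
tool_rot: [0.786, -0.618, 0.001, 0.0]
force: [-1.1, -0.6, 3.1]
finger_gap: 0.007
t: 3.15
tcp_pos: [0.4858, -0.2366, 0.2086]
tool_rot: [0.786, -0.618, -0.0, -0.0]
force: [-2.7, -0.6, 1.4]
finger_gap: 0.001
```

```bash
python3 -m jog '[[[0,0,-1,0],[0,0,-1,0],[0,0,-1,0],[0,0,0,0],[0,0,0,0],[0,0,0,0],[0,0,0,0],[0,0,0,0]]]'; python3 - <<'E'
from h import *
im=manip.snapshot("side")[:,:,::-1];cv2.imwrite("pics/s2.png",cv2.resize(im[220:360,250:450],None,fx=4,fy=4,interpolation=cv2.INTER_CUBIC))
E
```

```text
t: 4.15
tcp_pos: [0.4859, -0.2369, 0.2057]
tool_rot: [0.786, -0.618, 0.0, -0.0]
force: [-1.6, -0.5, 0.7]
finger_gap: -0.001
```

View pics/s2.png

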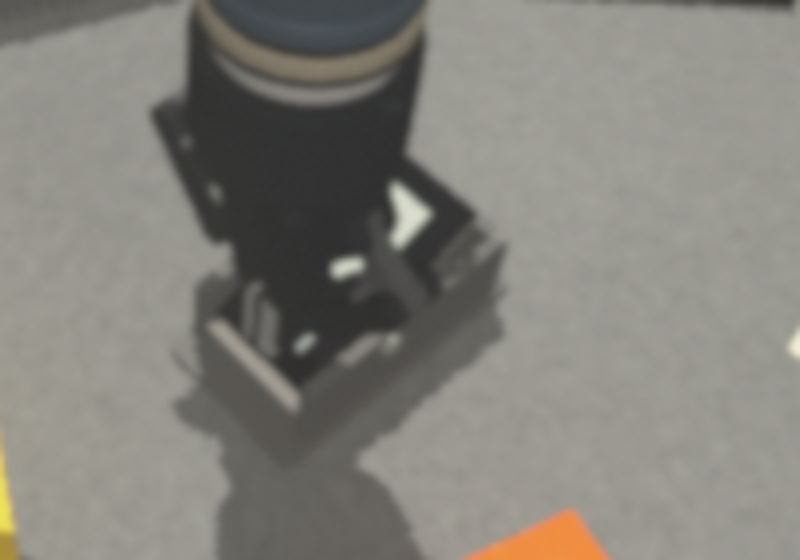

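The cassette is tipping, with its far end already raised. I'll continue to the hard stop.

```bash
python3 -m jog '[[[0,0,-1,0],[0,0,-1,0],[0,0,0,0],[0,0,0,0],[0,0,0,0],[0,0,0,0],[0,0,0,0],[0,0,0,0]]]'; python3 -m jog '[[[0,0,-1,0],[0,0,-1,0],[0,0,0,0],[0,0,0,0],[0,0,0,0],[0,0,0,0],[0,0,0,0],[0,0,0,0]]]'
```

```text
t: 5.2
tcp_pos: [0.4859, -0.2369, 0.2047]
tool_rot: [0.786, -0.618, 0.001, -0.0]
force: [-2.2, 0.9, 8.9]
finger_gap: -0.003
t: 6.2
tcp_pos: [0.4859, -0.2368, 0.2044]
tool_rot: [0.786, -0.618, 0.001, -0.0]
force: [-3.8, 2.4, 20.8]
finger_gap: -0.007
```

The force rose to 21 N, so it is at the hard stop. I'll retreat and look.

```bash
python3 -m jog '[[[0,0,5,0],[0,0,15,0],[0,0,35,0],[0,0,45,0],[-10,0,30,0],[-10,0,0,0],[0,0,0,0],[0,0,0,0]]]' 100; python3 - <<'E'
from h import *
w=manip.camera_info("wrist");a=manip.snapshot("wrist")[:,:,::-1];cv2.imwrite("pics/w3.png",a);np.save("w3.npy",w,allow_pickle=True)
b=manip.snapshot("side")[:,:,::-1];cv2.imwrite("pics/s3.png",b)
a=cv2.resize(a[40:260,150:410],(520,440));b=cv2.resize(b[240:350,280:350+40],None,fx=4,fy=4,interpolation=cv2.INTER_CUBIC)[:440]
cv2.imwrite("pics/v3.png",np.hstack([a,b[:, :280]]))
print(manip.sense()['tcp_pos'],manip.sense()['force'])
E
```

```text
t: 7.2
tcp_pos: [0.4656, -0.2368, 0.3306]
tool_rot: [0.786, -0.618, -0.001, -0.0]
force: [0.7, -0.7, -1.4]
finger_gap: 0.996
[ 0.46583773 -0.23681337  0.33063079] [-0.13739098  0.46206966 -0.43440224]
```

View pics/v3.png

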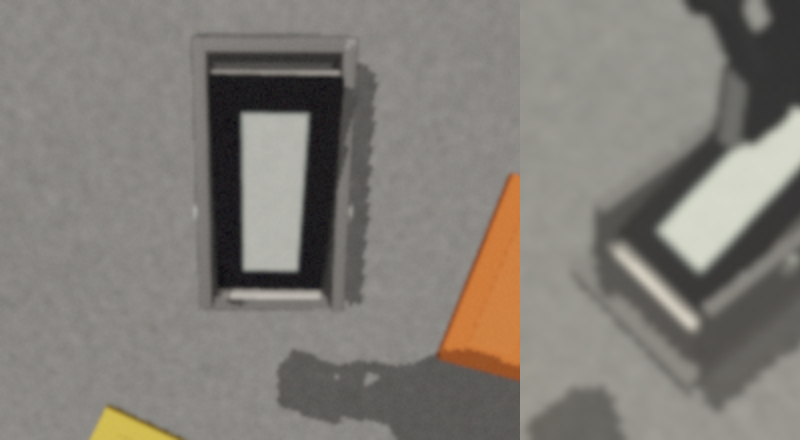

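The cassette stays tipped, with its +x end standing out of the rest at about v=77 in the wrist frame. I'll locate it along its tilted plane.

```bash
python3 - <<'E'
from h import *
w=np.load("w3.npy",allow_pickle=True).item();im=cv2.imread("pics/w3.png")
m=roi(im,255,80,320,182,lambda a:a.min(2)>140)
ct=cv2.minAreaRect(cv2.findContours(m.astype(np.uint8),0,2)[0][0]);print(ct)
ys,xs=np.where(m);pts=[]
for y in(ys.min(),ys.max()+1):
    r=xs[(abs(ys-y)<=2)];pts.append([(r.min()+r.max()+1)/2,y])
col=im[:,int(pts[0][0])].max(1);print(col[60:100],col[170:195])
pts=[[pts[0][0],77]]+pts+[[pts[1][0],185]]
th=np.radians(13.5);ex=np.array([np.cos(th),np.sin(th),0]);ey=np.array([-np.sin(th),np.cos(th),0])
C=np.array([.5265,-.2268,0])
for tilt in(.38,.42,.45):
    s_,c_=np.sin(tilt),np.cos(tilt)
    P0=C+ex*(-.010-.008*s_)+np.array([0,0,.034+.008*c_]);u=ex*c_+np.array([0,0,s_]);n=-ex*s_+np.array([0,0,c_])
    o=-w['R'].T@w['t']
    for p in pts:
        d=w['R'].T@np.array([(p[0]-w['cx'])/w['fx'],(p[1]-w['cy'])/w['fy'],1]);X=o+d*(n@(P0-o))/(n@d)
        print(tilt,np.round(p,1),'along',round((X-P0)@u*1000-10,1),'lat',round((X-C)@ey*1000,1),np.round(X*1000,1))
E
```

```text
((287.0, 135.5), (77.0, 32.0), 90.0)
[128 128 125 125 124 108  81  59  53  52  58  74  79  81  96 130 132  99
  51  31  29  26  30  26  23  29  31  31  31  26  27  31  31  22  35  60
 115 159 176 180] [179 178 180 177 161 123  65  36  32  30  23  29  28  41  86 138 171 187
 188 165 129 120 119 118 116]
0.38 [287.5  77. ] along 48.8 lat 0.1 [ 567.  -217.    63.2]
0.38 [287.5  97. ] along 34.0 lat -0.2 [ 553.7 -220.5   57.8]
0.38 [285. 175.] along -38.7 lat 0.8 [ 487.8 -235.3   30.8]
0.38 [285. 185.] along -50.3 lat 0.7 [ 477.3 -237.9   26.5]
0.42 [287.5  77. ] along 49.9 lat 0.1 [ 566.7 -217.    65.7]
0.42 [287.5  97. ] along 35.1 lat -0.1 [ 553.6 -220.4   59.7]
0.42 [285. 175.] along -39.2 lat 0.8 [ 487.5 -235.4   29.4]
0.42 [285. 185.] along -51.3 lat 0.6 [ 476.8 -238.1   24.5]
0.45 [287.5  77. ] along 50.8 lat 0.2 [ 566.6 -217.    67.7]
0.45 [287.5  97. ] along 35.9 lat -0.1 [ 553.6 -220.4   61.2]
0.45 [285. 175.] along -39.7 lat 0.8 [ 487.2 -235.4   28.3]
0.45 [285. 185.] along -52.1 lat 0.6 [ 476.4 -238.2   22.9]
```

The cassette is seated (slide about 1 mm). Tilt is about 0.43 rad and the +x top edge is at (567,-217,66) mm. I'll grip 12 mm in from that end, with TCP at (557,-219.5,217).

```bash
python3 -m jog '[[[30,6,0,0],[31,6,0,0],[30,5,0,0],[0,0,-40,0],[0,0,-40,0],[0,0,-25,0],[0,0,-9,0],[0,0,0,0]]]' 100; python3 -m jog '[[[0,0,0,0],[0,0,0,0],[0,0,0,0],[0,0,0,0],[0,0,0,0],[0,0,0,0],[0,0,0,0],[0,0,0,0]]]' 0 40;  python3 - <<'E'
from h import *
w=manip.camera_info("wrist");a=manip.snapshot("wrist")[:,:,::-1];cv2.imwrite("pics/w4.png",a)
b=manip.snapshot("side")[:,:,::-1]
a=a[100:420,80:480];b=cv2.resize(b[220:350,280:400],None,fx=320/130,fy=320/130)
cv2.imwrite("pics/v4.png",np.hstack([a,b]));print(manip.sense()['force'])
E
```

```text
t: 8.3
tcp_pos: [0.5568, -0.2198, 0.217]
tool_rot: [0.786, -0.618, -0.001, 0.0]
force: [0.6, -0.9, 0.4]
finger_gap: 1.003
t: 9.3
tcp_pos: [0.5572, -0.2201, 0.2183]
tool_rot: [0.786, -0.618, 0.001, -0.0]
force: [1.4, 0.1, 5.8]
finger_gap: 0.57
[ 1.53785741 -0.47340139  5.75794493]
```

View pics/v4.png

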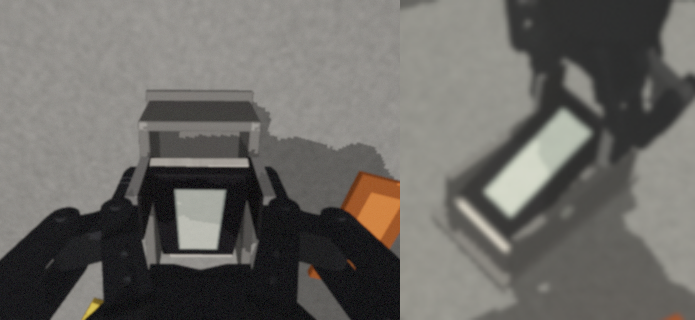

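The jaws hold it across the width, with the gap at 0.57 (about 49 mm). I'll lift straight up.

```bash
python3 -m jog '[[[0,0,3,0],[0,0,8,0],[0,0,15,0],[0,0,20,0],[0,0,25,0],[0,0,25,0],[0,0,14,0],[0,0,0,0]]]';  python3 - <<'E'
from h import *
a=manip.snapshot("wrist")[:,:,::-1];b=manip.snapshot("side")[:,:,::-1]
cv2.imwrite("pics/s5.png",b);cv2.imwrite("pics/w5.png",a)
a=a[100:420,80:480];b=cv2.resize(b[150:345,260:450],None,fx=320/195,fy=320/195)
cv2.imwrite("pics/v5.png",np.hstack([a,b]));print(manip.sense()['force'])
E
```

```text
t: 10.4
tcp_pos: [0.5569, -0.2199, 0.3291]
tool_rot: [0.786, -0.618, 0.001, -0.0]
force: [0.5, 0.5, -0.5]
finger_gap: 0.572
[ 0.26369473  0.04756411 -0.21161355]
```

View pics/v5.png

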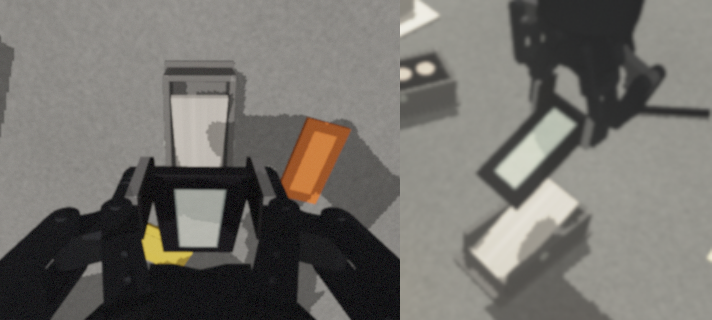

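It is held, and the tilt is unchanged. I'll carry it over to the stage at height.

```bash
python3 -m jog '[[[2,20,0,-0.1],[3,45,0,-0.1],[4,60,0,-0.1],[4,60,0,-0.1],[4,60,0,-0.1],[4,60,0,-0.1],[4,60,0,-0.1],[3,40,0,-0.1]]]';python3 -m jog '[[[2,13,0,0],[0,0.5,0,0],[0,0,-15,0],[0,0,-25,0],[0,0,-25,0],[0,0,-10,0],[0,0,0,0],[0,0,0,0]]]';  python3 - <<'E'
from h import *
w=manip.camera_info("wrist")
a=manip.snapshot("wrist")[:,:,::-1];b=manip.snapshot("side")[:,:,::-1]
cv2.imwrite("pics/s6.png",b);cv2.imwrite("pics/w6.png",a)
a=a[100:420,80:480];b=cv2.resize(b[70:220,180:330],None,fx=320/150,fy=320/150)
cv2.imwrite("pics/v6.png",np.hstack([a,b]));print(manip.sense()['force'])
th=np.radians(12.8);R=np.array([[np.cos(th),-np.sin(th)],[np.sin(th),np.cos(th)]])
for p in([-45,-17],[-45,17],[45,17],[45,-17]):
    x=R@p/1000+[.5496,.1905];print(np.round(proj(w,[*x,.045])))
E
```

```text
t: 11.5
tcp_pos: [0.5833, 0.1892, 0.3266]
tool_rot: [0.783, -0.622, -0.001, 0.001]
force: [-0.1, -0.4, -1.3]
finger_gap: 0.573
t: 12.5
tcp_pos: [0.5873, 0.1983, 0.2534]
tool_rot: [0.782, -0.624, 0.001, -0.001]
force: [-0.2, -0.2, -0.3]
finger_gap: 0.57
[-0.38355658 -0.31314688 -0.55463649]
[302. 339.]
[257. 339.]
[253. 230.]
[305. 230.]
```

View pics/v6.png

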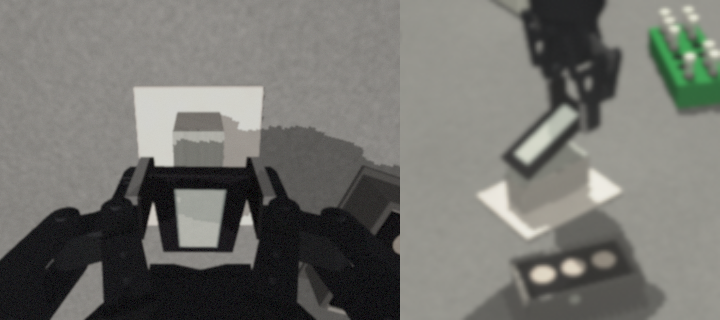

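The stage edge appears at (254–303,231), as predicted. I'll lower slowly with a 20 N grip, so the cassette's near end touches and the plate turns flat in the pads.

```bash
python3 -m jog '[[[0,0,-3,0],[0,0,-3,0],[0,0,-3,0],[0,0,-2,0],[0,0,-2,0],[0,0,-2,0],[0,0,-2,0],[0,0,0,0]]]' - 20;python3 -m jog '[[[0,0,-2,0],[0,0,-2,0],[0,0,-2,0],[0,0,-2,0],[0,0,-2,0],[0,0,0,0],[0,0,0,0],[0,0,0,0]]]';  python3 - <<'E'
from h import *
a=manip.snapshot("wrist")[:,:,::-1];b=manip.snapshot("side")[:,:,::-1]
a=a[100:420,80:480];b=cv2.resize(b[70:220,180:330],None,fx=320/150,fy=320/150)
cv2.imwrite("pics/v7.png",np.hstack([a,b]));print(manip.sense()['force'])
E
```

```text
t: 13.6
tcp_pos: [0.5883, 0.1991, 0.2369]
tool_rot: [0.782, -0.624, 0.002, -0.002]
force: [3.2, 1.0, 5.5]
finger_gap: 0.572
t: 14.6
tcp_pos: [0.5866, 0.1986, 0.2256]
tool_rot: [0.782, -0.623, -0.0, 0.0]
force: [1.6, 0.1, 4.2]
finger_gap: 0.573
[ 1.29053329 -0.09845305  3.09404644]
```

View pics/v7.png

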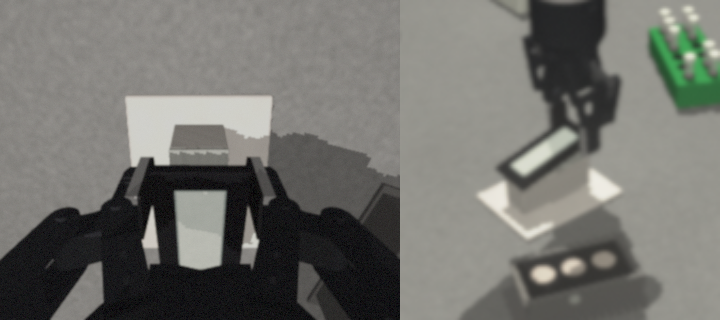

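The plate is turning flatter in the pads as intended, at about 4 N. I'll continue down.

```bash
python3 -m jog '[[[0,0,-2,0],[0,0,-2,0],[0,0,-2,0],[0,0,-2,0],[0,0,-2,0],[0,0,-2,0],[0,0,-1,0],[0,0,0,0]]]';python3 -m jog '[[[0,0,-1,0],[0,0,-1,0],[0,0,-1,0],[0,0,-1,0],[0,0,-1,0],[0,0,0,0],[0,0,0,0],[0,0,0,0]]]';  python3 - <<'E'
from h import *
a=manip.snapshot("wrist")[:,:,::-1];b=manip.snapshot("side")[:,:,::-1]
cv2.imwrite("pics/w8.png",a)
a=a[100:420,80:480];b=cv2.resize(b[70:220,180:330],None,fx=320/150,fy=320/150)
cv2.imwrite("pics/v8.png",np.hstack([a,b]));print(manip.sense()['force'])
E
```

```text
t: 15.7
tcp_pos: [0.5868, 0.1986, 0.2126]
tool_rot: [0.782, -0.623, 0.0, 0.0]
force: [2.3, 0.7, 4.3]
finger_gap: 0.572
t: 16.7
tcp_pos: [0.5867, 0.1987, 0.2077]
tool_rot: [0.782, -0.623, -0.0, 0.0]
force: [2.3, 0.2, 4.9]
finger_gap: 0.569
[ 3.12797637 -0.60778629  3.84446336]
```

View pics/v8.png

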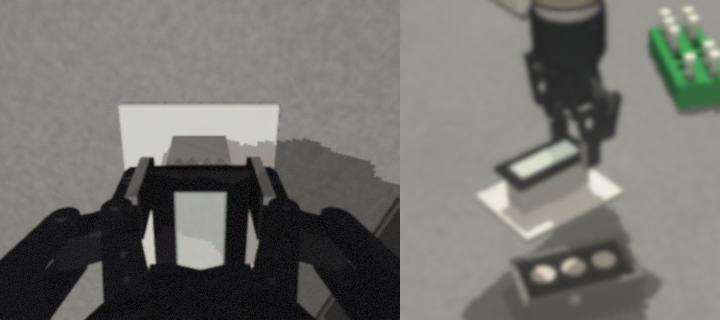

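```bash
python3 -m jog '[[[0,0,-1,0],[0,0,-1,0],[0,0,0,0],[0,0,0,0],[0,0,0,0],[0,0,0,0],[0,0,0,0],[0,0,0,0]]]';python3 -m jog '[[[0,0,-1,0],[0,0,-1,0],[0,0,0,0],[0,0,0,0],[0,0,0,0],[0,0,0,0],[0,0,0,0],[0,0,0,0]]]'
```

```text
t: 17.8
tcp_pos: [0.5868, 0.1987, 0.2063]
tool_rot: [0.782, -0.623, 0.0, -0.0]
force: [1.7, 0.2, 8.0]
finger_gap: 0.571
t: 18.8
tcp_pos: [0.5867, 0.1987, 0.2062]
tool_rot: [0.782, -0.623, 0.0, -0.0]
force: [-0.9, 0.1, 18.0]
finger_gap: 0.572
```

The force rose to 18 N at TCP z = 206.2 mm, which is the height predicted for lying flat. I'll relax, open, rise and check.

```bash
python3 -m jog '[[[0,0,1,0],[0,0,1,0],[0,0,0,0],[0,0,0,0],[0,0,0,0],[0,0,0,0],[0,0,0,0],[0,0,0,0]]]'; python3 -m jog '[[[0,0,0,0],[0,0,0,0],[0,0,0,0],[0,0,0,0],[0,0,0,0],[0,0,0,0],[0,0,0,0],[0,0,0,0]]]' 100;python3 -m jog '[[[0,0,5,0],[0,0,20,0],[0,0,40,0],[0,0,40,0],[-20,-30,30,0],[-30,-50,0,0],[-30,-50,0,0],[-30,-50,0,0]]]'; python3 - <<'E'
from h import *
br=lambda a:a.min(2)>140
w=manip.camera_info("wrist")
ims={n:manip.snapshot(n)[:,:,::-1] for n in("wrist","side","top")}
for n in ims: cv2.imwrite(f"pics/{n}9.png",ims[n])
th=np.radians(12.8);ex=np.array([np.cos(th),np.sin(th),0]);C=np.array([.5496,.1905,.051])
for n,c in(("wrist",w),("side",manip.camera_info("side")),("top",manip.camera_info("top"))):
    im=ims[n];m=br(im.astype(int))
    # predicted window centre -> component containing it
    u,v=np.round(proj(c,C)).astype(int);print(n,u,v)
    if not(0<=u<560 and 0<=v<420):continue
    _,l=cv2.connectedComponents(m.astype(np.uint8),connectivity=4)
    if l[v,u]:print(rect(c,l==l[v,u],.051))
a=cv2.resize(ims['top'][130:240,90:240],(450,330));b=cv2.resize(ims['side'][100:230,200:330],(330,330))
cv2.imwrite("pics/v9.png",np.hstack([a,b]));print(manip.sense()['tcp_pos'])
E
```

```text
t: 19.8
tcp_pos: [0.5868, 0.1987, 0.2063]
tool_rot: [0.782, -0.623, 0.0, -0.0]
force: [1.9, 0.3, 8.5]
finger_gap: 0.569
t: 20.8
tcp_pos: [0.5868, 0.1987, 0.2057]
tool_rot: [0.782, -0.623, 0.0, 0.0]
force: [1.2, -0.7, -0.7]
finger_gap: 1.0
t: 21.8
tcp_pos: [0.4758, 0.0175, 0.3424]
tool_rot: [0.782, -0.623, 0.002, -0.001]
force: [0.4, -0.1, -0.6]
finger_gap: 1.005
wrist 92 71
(array([546.6, 190.9,  75. ,  25.4,  12.8]), array([90.8, 72.1]))
side 247 144
(array([535.8, 187.1,  48.3,  26.4,  11.6]), array([241.6, 146.5]))
top 127 174
[0.47569569 0.01692286 0.3420849 ]
```

View pics/v9.png

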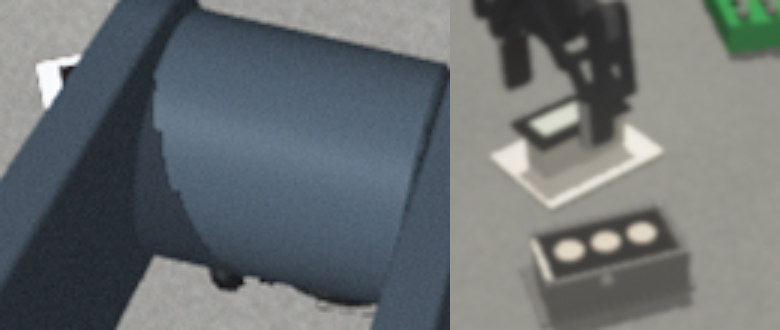

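The cassette lies flat, window up, on the stage. The arm blocks the top view and was still settling, so I'll move clear and re-measure numerically.

```bash
python3 -m jog '[[[0,-60,0,0],[0,-60,5,0],[0,-60,5,0],[0,-60,0,0],[0,-60,0,0],[0,-60,0,0],[0,-60,0,0],[0,0,0,0]]]'; python3 - <<'E'
from h import *
br=lambda a:a.min(2)>140
C=np.array([.5496,.1905,.051])
for n in("top","side"):
    im=manip.snapshot(n)[:,:,::-1];cv2.imwrite(f"pics/{n}10.png",im);c=manip.camera_info(n)
    u,v=np.round(proj(c,C)).astype(int)
    _,l=cv2.connectedComponents(br(im.astype(int)).astype(np.uint8),connectivity=4)
    print(n,u,v,l[v,u] and rect(c,l==l[v,u],.051))
    if n=="top":
        print('black',rect(c,roi(im,95,135,165,215,lambda a:a.max(2)<45),.051))
        print('base',rect(c,roi(im,95,135,170,220,br),.006))
    if n=="side":
        m=roi(im,215,130,290,185,br);print('base side',rect(c,m,.006))
        o=cv2.imread("pics/side0.png");print('old base side',rect(c,roi(o,215,130,290,185,br),.006))
E
```

```text
t: 22.95
tcp_pos: [0.478, -0.4055, 0.3518]
tool_rot: [0.781, -0.625, 0.003, 0.001]
force: [-0.2, 0.8, 0.6]
finger_gap: 1.0
top 127 174 (array([547.3, 189. ,  76.5,  26.4,  12.8]), array([127.3, 175.5]))
black (array([569.2, 193. ,  51.1,  47.8,  13.1]), array([125. , 159.7]))
base (array([551.6, 193.1, 165.8, 142.2,   1.8]), array([131.7, 177.4]))
side 247 144 (array([549.4, 189.9,  76.8,  27.9,  13. ]), array([247. , 144.4]))
base side (array([558.2, 209.5, 217.9, 193.3,  62.7]), array([252.1, 156.8]))
old base side (array([564.8, 206. , 217.8, 178.4,  62.7]), array([245.5, 156. ]))
```

The cassette is within about 3 mm of the stage middle and its angle is right (12.8° against 12.8°). Re-gripping would risk more than it gains, so I'm handing in.

```bash
python3 -c "
from station import manip
print(manip.sense()['t'],manip.sign_off())"
```

```text
the job is handed in; nothing more can be done
23.05 None
```

The slide cassette is lying flat, window up, on the raised stage, and I handed the job in at 23 s.

- **What I did:** I pressed its end at the rest's open side down to the hard stop (21 N), so the cassette tipped up in its rest. I then gripped the raised end across its width, carried it over, and lowered it so it turned flat in the pads before I let go.
- **Position on the stage:** The top camera puts the cassette centre about 2.5 mm short of the stage middle lengthwise and about 1 mm off sideways. Its angle is 12.8°, the same as the stage.
- **Where the checks disagreed:** The side camera puts it within 1 mm of the middle. That camera also read about 3 mm farther out in x than the top one at the start, so I trust the top reading more. The wrist view, 3 mm short, was taken while the arm was still settling. I left this small offset uncorrected.
- **One check that failed:** My last attempt to measure the stage base plate and the black cassette outline gave useless sizes, so I relied on the window outline, which measured 76.5 x 26.4 mm.
- **Everything else:** The cassette with the round windows was still in its own rest in the last view, and the arm was well clear.

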